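Make up two dispensing kits from the stock

ROBOT

A 6-joint arm with a two-finger parallel gripper is mounted at the origin on a cart in front of the work surface, level with it; the furniture and walls round the work are solid. World frame = base frame: x ahead of the robot, y to its left, z up, the work surface at z = 0. Lengths are in mm, angles in rad, forces in N, time in s.
With the tool pointing down it reaches from about 425 to 1125 mm from the base axis. Payload 14.9 kg.
Tool frame: the origin (TCP) lies at the very end of the fingers, on their centre line; the grasp point (between the pads) lies 19 mm behind it; z points along the fingers, y is the direction in which the jaws open and shut (so a half turn about z gives the same grasp; the last joint's range is limited). The gripper opens to 91 mm and grips with 3 to 60 N. Pads are 32 mm wide; open, the fingers measure 118 mm over their backs; the gripper's body (76 mm by 178 mm) begins 60 mm behind the grasp point.
Start: joints at [1.24, 0.379, 1.734, -0, 1.028, -0.033], TCP at [205.4, 669.2, 213.932] pointing down, gripper open.
Joint ranges: [-2.77, 2.77], [-0.74, 2.19], [0, 2.66], [-1.06, 4.2], [0.31, 2.87], [-3.08, 3.08]. Speed limits (rad/s): [1.89, 1.89, 2.39, 3.14, 3.14, 3.14].

INTERFACE

Orientations are given as a 3x3 rotation matrix whose columns are the frame's x, y, z axes.
In Python, from bench import ctrl, cams, sign_off gives the robot as it stands.
- The arm moves only by the tool step_arm, never from a script. Its argument "targets" is a list of rows, each an object with "delta_rot": the turn, a rotation vector about the tool's x, y, z in rad, a list of three; "dp": the shift along the tool's x, y, z in cm, a list of three; "grip": the opening, from 0 (shut) to 1 (fully open). A call has 1 to 10 rows; each row is the pose to reach, as a shift and turn from the pose commanded when the call began, along the tool's axes at that moment; what a row does not reach only later rows make up. A row lasts 1/12 s, in which the tool goes at most 41.7 mm and 7.16 degrees, less where a joint would pass 70% of its speed; a pose out of reach is approached as far as the arm can. A call with a gripper value outside its range is refused whole. The fingers move at their own pace and stop on an object; the grip force is fixed at half the most. Time passes only in rows, so rows that repeat a pose let the fingers close. It gives the time, the measured TCP pose, the force and the opening at its end, in the units of the state.
- ctrl.sense(): the state, without advancing time (a new reading comes with each control period).
- cams.read_camera(name): name is "scene" or "side" or "wrist"; returns the picture (480x640x3 uint8, red, green, blue); there is no depth.
- cams.camera_info(name): a dict with "fovy" (degrees; the focal length in pixels is half the picture's height over the tangent of half this angle, whatever the lens; pixels are square), "cx", "cy" (the principal point, pixels), "extrinsics" (4x4, takes a point from camera to world coordinates). Camera axes: x right, y down, z forward; pixel columns grow to the right and rows downward; lengths in mm; the calibration is good to about 2 mm. A picture is of the moment at which its call begins: read the wrist's pose just before it. camera_info takes no time and is no camera call; for the wrist camera it gives the pose at the moment of the call.
- sign_off(): hands the job in, once; it reports no verdict.
The state is a dict: "time_s": time; "joint_pos": joint angles; "joint_vel": joint speeds; "effort": joint torques, N m; "tcp_pos": TCP position; "tool_rot": TCP orientation; "contact_force": force on the tool from outside, world axes, zero at the start; "ft_torque": the same for the moment, N m; "opening": finger opening in mm.
Only numpy, scipy, OpenCV 4.12 (cv2) and the standard library are available. Lean on these libraries where they do the work, as an engineer would, in place of code of your own. Each camera call takes 0.05 s, during which the arm holds its last target. There are 200 camera calls.

TASK

Make up the two kits: the blue tray gets the amber bottle with the white cap and the small carton with pink edges; the yellow tray gets the small white bottle with the blue cap and the large carton with the olive stripe. In each tray the bottle stands upright in the round well and the carton stands on end in the rectangular bay, flat on the floor of its recess. Knock nothing over, and leave the black-capped bottle and the dropper bottle where they are.

Things in the scene. Friction and masses are not known exactly. Their poses are not given: they have to be found in the camera images.
- blue_tray: Low tray of blue plastic, 98 x 190 x 16 mm (x, y, z), does not move. Origin: centre of its underside, on the worktop. Two recesses open upward, floors 4 mm above the underside (12 mm deep): a round well, 76 mm across, centred at its x = 0, y = +47 mm, and a rectangular bay, 72 mm (x) by 80 mm (y), centred at its x = 0, y = -45 mm. Turned up to 0.15 rad either way.
- yellow_tray: Low tray of yellow plastic, 98 x 190 x 16 mm (x, y, z), does not move. Origin: centre of its underside, on the worktop. Two recesses open upward, floors 4 mm above the underside (12 mm deep): a round well, 76 mm across, centred at its x = 0, y = +47 mm, and a rectangular bay, 72 mm (x) by 80 mm (y), centred at its x = 0, y = -45 mm. Turned up to 0.15 rad either way.
- amber_bottle_mid (a point): Amber-brown tablet bottle with a WHITE cap, 57 mm diameter, 95 mm tall; the widest bottle. Stands upright on the worktop, loose; this point is its centre, half-way up; z up along it.
- white_bottle_mid (a point): Small white tablet bottle with a BLUE cap, 43 mm diameter, 70 mm tall. Stands upright on the worktop, loose; this point is its centre, half-way up; z up along it.
- pink_carton_mid (a point): Small white folding carton with pink and red edges, standing on end: 29 mm (its x, the way to grasp) by 46 mm (its y), 85 mm tall. Stands upright on the worktop, loose; this point is its centre, half-way up; z up along it.
- olive_carton_mid (a point): Large white folding carton with an olive-green stripe, standing on end: 50 mm (its x, the way to grasp) by 60 mm (its y), 110 mm tall. Stands upright on the worktop, loose; this point is its centre, half-way up; z up along it.
- dark_bottle_mid (a point): Spare: amber-brown tablet bottle with a BLACK cap, 51 mm diameter, 85 mm tall; not part of either kit. Stands upright on the worktop, loose; this point is its centre, half-way up; z up along it.
- dropper_bottle_mid (a point): Spare: slim amber dropper bottle with a black rubber bulb on top, 34 mm diameter, 102 mm tall; not part of either kit. Stands upright on the worktop, loose; this point is its centre, half-way up; z up along it.
Mind the look-alikes: they are no part of the job. What is shaped like the part that bears white_bottle_mid but purple is not meant.

How it is judged (in metres and radians):
At the end, for the whole second after the job is handed in: Both kits complete as asked, each thing upright (0.15 rad) on the floor of its recess (height within 5 mm, centre within 26 mm of the recess centre along each tray axis), released and at rest; both spare bottles upright and within 30 mm of where they began (x of amber_bottle_mid in the frame of blue_tray between -0.026 and 0.026 m and y of amber_bottle_mid in the frame of blue_tray between 0.021 and 0.073 m and z of amber_bottle_mid in the frame of blue_tray between 0.0465 and 0.0565 m and angle between each of amber_bottle_mid, pink_carton_mid, white_bottle_mid, olive_carton_mid, dark_bottle_mid, dropper_bottle_mid's own z axis and vertical below 0.15 rad and x of pink_carton_mid in the frame of blue_tray between -0.026 and 0.026 m and y of pink_carton_mid in the frame of blue_tray between -0.071 and -0.019 m and z of pink_carton_mid in the frame of blue_tray between 0.0415 and 0.0515 m and x of white_bottle_mid in the frame of yellow_tray between -0.026 and 0.026 m and y of white_bottle_mid in the frame of yellow_tray between 0.021 and 0.073 m and z of white_bottle_mid in the frame of yellow_tray between 0.034 and 0.044 m and x of olive_carton_mid in the frame of yellow_tray between -0.026 and 0.026 m and y of olive_carton_mid in the frame of yellow_tray between -0.071 and -0.019 m and z of olive_carton_mid in the frame of yellow_tray between 0.054 and 0.064 m and linear speed of each of amber_bottle, pink_carton, white_bottle, olive_carton below 0.02 m/s and distance of each of dark_bottle_mid, dropper_bottle_mid from where it was at the start of the episode below 0.03 m); the robot touches nothing.
It fails at once if a bottle or carton of the stock is tipped over (tilted by more than 0.6 rad) (angle between any of amber_bottle_mid, white_bottle_mid, pink_carton_mid, olive_carton_mid, dark_bottle_mid, dropper_bottle_mid's own z axis and vertical above 0.6 rad).
It fails at once if a spare bottle is moved more than 30 mm (distance of any of dark_bottle_mid, dropper_bottle_mid from where it was at the start of the episode above 0.03 m).
It also fails if it takes over 120 s, if anything falls off the work surface, if the arm or the gripper's body presses on something with over 40 N, if the wrist force passes 120 N, or if a joint passes its speed limit or range.

## Working session

There is one attempt and no reset: what is moved stays moved. The work goes in short steps, Python scripts to look and compute and a tool call to move; the robot and the scene stay as the last step left them, time stands still between calls to the robot, and variables do not carry over. Pictures are saved under pics/ and viewed, about 12 in all and at most 16, crops included, and the job is handed in when it is done.

Besides the shell and the picture viewer there is one more tool, called after ">>>" as name([rows], argument=value, ...), one row to a line, values as JSON. step_arm: Moves the arm, as the interface text tells. Its arguments: {"type":"object","properties":{"targets":{"type":"array"}},"required":["targets"]}

```bash
mkdir -p pics; ls; cat > h.py <<'E'
import numpy as np, cv2
from bench import ctrl, cams, sign_off
def grab(n,f):
    im=cams.read_camera(n); cv2.imwrite('pics/'+f+'.png',im[:,:,::-1]); return im
def ray(n,u,v,z,info=None):
    i=info or cams.camera_info(n); f=240/np.tan(np.radians(i['fovy'])/2)
    T=np.array(i['extrinsics']); d=T[:3,:3]@np.array([(u-i['cx'])/f,(v-i['cy'])/f,1]); o=T[:3,3]
    return o+d*(z-o[2])/d[2]
def proj(n,p,info=None):
    i=info or cams.camera_info(n); f=240/np.tan(np.radians(i['fovy'])/2)
    T=np.array(i['extrinsics']); c=T[:3,:3].T@(np.array(p)-T[:3,3]); return c[:2]/c[2]*f+[i['cx'],i['cy']]
E
python3 - <<'E'
from h import *
np.set_printoptions(precision=3,suppress=True)
for n in ['scene','side','wrist']:
    print(n,cams.camera_info(n)); grab(n,n+'0')
s=ctrl.sense(); print(s['time_s'],s['tcp_pos'],s['tool_rot'],s['opening'])
E
```

```text
pics
scene {'fovy': 56.13351287236793, 'cx': 317.4433272964829, 'cy': 232.5256019214922, 'extrinsics': array([[   0.664,   -0.51 ,    0.547, -167.202],
       [  -0.748,   -0.437,    0.5  , -515.618],
       [  -0.016,   -0.741,   -0.671,  868.825],
       [   0.   ,    0.   ,    0.   ,    1.   ]])}
side {'fovy': 46.18187415403938, 'cx': 313.2214572247514, 'cy': 251.04467895896036, 'extrinsics': array([[   0.966,   -0.148,    0.211,  248.585],
       [  -0.257,   -0.493,    0.831, -914.036],
       [  -0.02 ,   -0.857,   -0.514,  678.161],
       [   0.   ,    0.   ,    0.   ,    1.   ]])}
wrist {'fovy': 63.27023505780293, 'cx': 322.5621279345006, 'cy': 231.60474919906807, 'extrinsics': array([[  0.293,   0.92 ,   0.261, 131.222],
       [  0.956,  -0.282,  -0.081, 692.221],
       [ -0.001,   0.273,  -0.962, 383.884],
       [  0.   ,   0.   ,   0.   ,   1.   ]])}
0.15 [205.312 668.916 213.456] [[-0.956  0.293 -0.   ]
 [ 0.293  0.956 -0.001]
 [ 0.    -0.001 -1.   ]] 91.17877403552409
```

View pics/scene0.png

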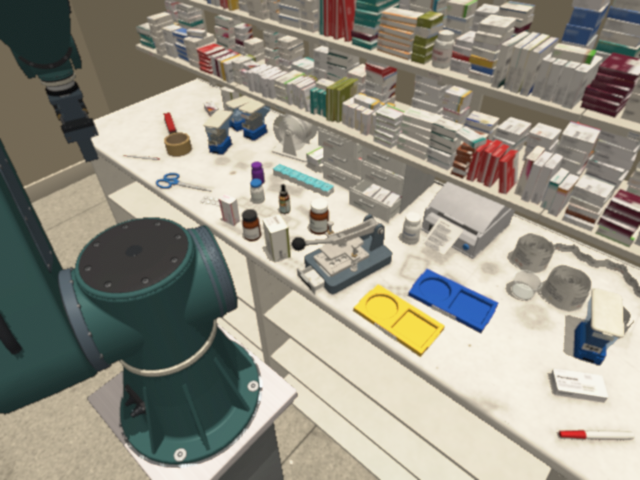

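View pics/side0.png

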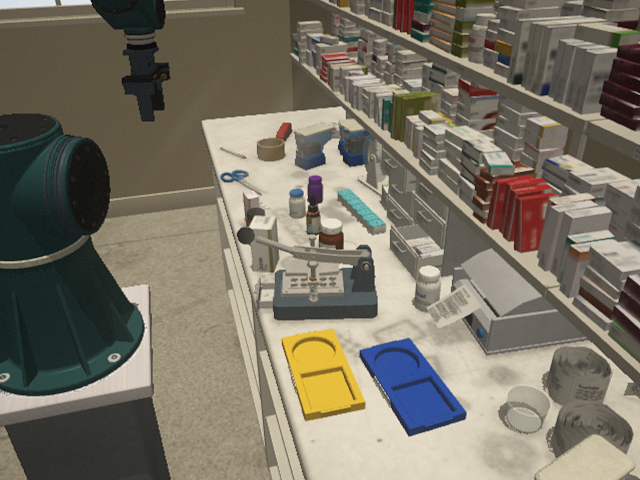

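The scene view shows the small carton at about (229,208), the blue-capped bottle (257,190), the purple look-alike (257,172), the black cap (250,225), the dropper (284,200), the olive carton (277,238) and the amber bottle with white cap (319,215). A press at (345,260) stands between the stock and the trays, yellow (400,318) and blue (453,298). The side view agrees with this. Next I'll take zoomed crops.

```bash
python3 - <<'E'
from h import *
a=cv2.imread('pics/scene0.png')[150:300,190:410]; b=cv2.imread('pics/side0.png')[165:325,215:415]
a=cv2.resize(a,(800,545),interpolation=cv2.INTER_CUBIC); cv2.imwrite('pics/c1.png',a)
b=cv2.resize(b,None,fx=3.75,fy=3.75,interpolation=cv2.INTER_CUBIC); cv2.imwrite('pics/c2.png',b)
for n,u,v,z,t in [('scene',229,221,0,'pink'),('scene',257,181,70,'white cap'),('scene',250,212,85,'dark cap'),('scene',285,187,102,'dropper top'),('scene',277,258,0,'olive'),('scene',319,205,95,'amber cap'),('scene',298,243,100,'knob'),('side',245,236,100,'knob'),('side',297,190,70,'white cap'),('side',332,225,95,'amber')]:
    print(t,ray(n,u,v,z).round())
# trays: colour masks, top rim at z=16
for n in ['scene','side']:
    hsv=cv2.cvtColor(cv2.imread(f'pics/{n}0.png'),cv2.COLOR_BGR2HSV)
    for t,lo,hi in [('yellow',(22,150,80),(32,255,255)),('blue',(105,150,60),(125,255,255))]:
        m=cv2.inRange(hsv,lo,hi); m=cv2.morphologyEx(m,cv2.MORPH_CLOSE,np.ones((3,3)))
        c=max(cv2.findContours(m,cv2.RETR_EXTERNAL,cv2.CHAIN_APPROX_NONE)[0],key=cv2.contourArea)
        P=np.array([ray(n,*p[0],16)[:2] for p in cv2.convexHull(c)],np.float32)
        r=cv2.minAreaRect(P); print(n,t,r)
E
```

```text
pink [408. 365.   0.]
white cap [539. 373.  70.]
dark cap [414. 264.  85.]
dropper top [543. 255. 102.]
olive [393. 146.   0.]
amber cap [550. 132.  95.]
knob [399.  68. 100.]
knob [364. 121. 100.]
white cap [536. 375.  70.]
amber [555. 123.  95.]
scene yellow ((429.27716064453125, -216.5299072265625), (191.1460418701172, 100.43692779541016), 89.09740447998047)
scene blue ((561.9533081054688, -284.1307678222656), (101.45095825195312, 189.3877716064453), 4.3627166748046875)
side yellow ((430.7955017089844, -221.97640991210938), (199.7952117919922, 99.50833892822266), 89.1487808227539)
side blue ((565.5867919921875, -287.66632080078125), (96.74563598632812, 193.87640380859375), 4.179554462432861)
```

View pics/c1.png

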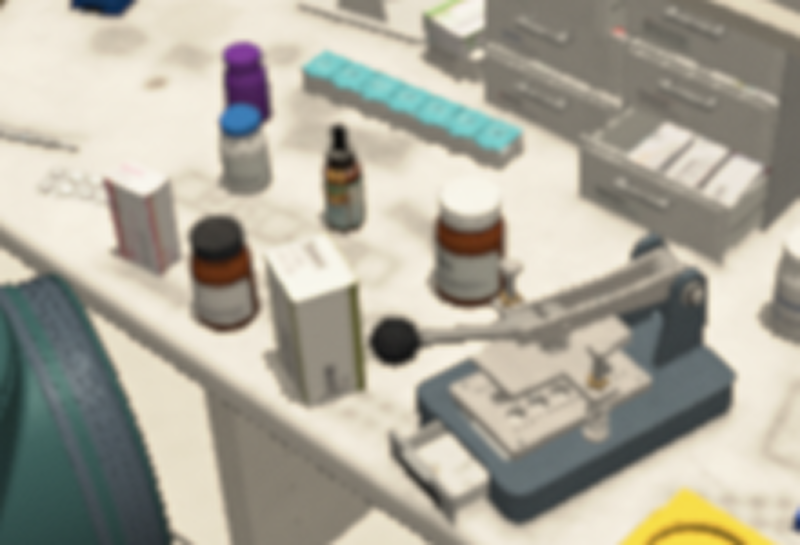

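View pics/c2.png

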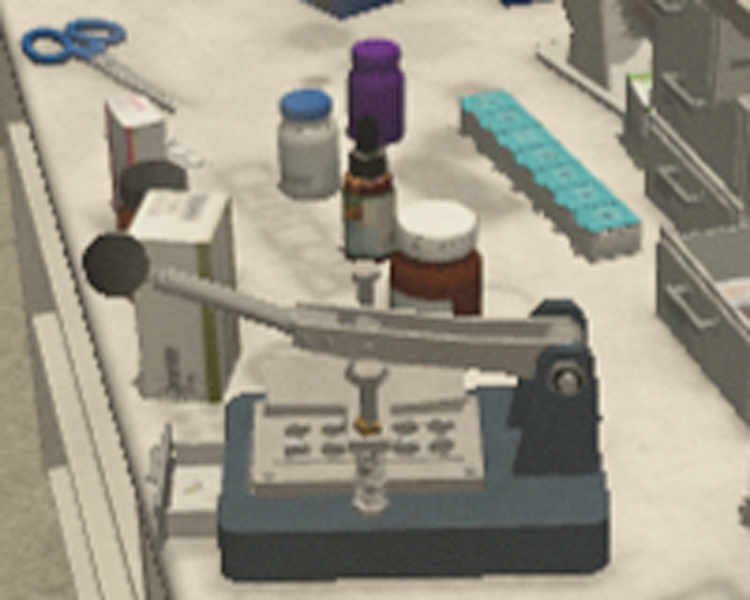

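The crops confirm the identities. The olive carton stands upright with its stripe at the right, and the press knob is just to its side at crop-1 (395,340). I'll move the wrist camera over the stock for a close, near-vertical look.

>>> step_arm([
  {"dp": [0, 0, -8.6], "delta_rot": [0, 0, 0], "grip": 1},
  {"dp": [0, 0, -8.6], "delta_rot": [0, 0, 0], "grip": 1},
  {"dp": [-35.3, -35.1, -8.6], "delta_rot": [0, 0, -0.297], "grip": 1},
  {"dp": [-35.3, -35.1, -8.6], "delta_rot": [0, 0, -0.297], "grip": 1},
  {"dp": [-35.3, -35.1, -8.6], "delta_rot": [0, 0, -0.297], "grip": 1},
  {"dp": [-35.3, -35.1, -8.6], "delta_rot": [0, 0, -0.297], "grip": 1},
  {"dp": [-35.3, -35.1, -8.6], "delta_rot": [0, 0, -0.297], "grip": 1},
  {"dp": [-35.3, -35.1, -8.6], "delta_rot": [0, 0, -0.297], "grip": 1},
  {"dp": [-35.3, -35.1, -8.6], "delta_rot": [0, 0, -0.297], "grip": 1},
  {"dp": [-35.3, -35.1, -8.6], "delta_rot": [0, 0, -0.297], "grip": 1},
])

```text
time_s: 0.98
tcp_pos: [362.7, 373.3, 299.0]
tool_rot: [[-1.0, 0.0, 0.0], [0.0, 1.0, 0.0], [-0.0, 0.0, -1.0]]
contact_force: [1.4, 0.3, 1.7]
opening: 91.6
```

>>> step_arm([
  {"dp": [-7, -13, 0], "delta_rot": [0, 0, 0], "grip": 1},
  {"dp": [-7, -13, 0], "delta_rot": [0, 0, 0], "grip": 1},
  {"dp": [-7, -13, 0], "delta_rot": [0, 0, 0], "grip": 1},
  {"dp": [-7, -13, 0], "delta_rot": [0, 0, 0], "grip": 1},
  {"dp": [-7, -13, 0], "delta_rot": [0, 0, 0], "grip": 1},
  {"dp": [-7, -13, 0], "delta_rot": [0, 0, 0], "grip": 1},
  {"dp": [-7, -13, 0], "delta_rot": [0, 0, 0], "grip": 1},
  {"dp": [-7, -13, 0], "delta_rot": [0, 0, 0], "grip": 1},
])

```text
time_s: 1.65
tcp_pos: [431.9, 245.8, 299.0]
tool_rot: [[-1.0, -0.0, -0.0], [-0.0, 1.0, -0.0], [0.0, -0.0, -1.0]]
contact_force: [0.3, -0.2, -0.1]
opening: 91.7
```

```bash
python3 - <<'E'
from h import *
import pickle
i=cams.camera_info('wrist'); grab('wrist','w1'); pickle.dump(i,open('w1.pkl','wb'))
s=ctrl.sense(); print(s['time_s'],s['tcp_pos'],i['extrinsics'])
E
```

```text
1.7 [431.85147394 245.92712032 298.97258931] [[-2.95878040e-04  9.62094555e-01  2.72715934e-01  3.54403254e+02]
 [ 9.99999943e-01  2.41022825e-04  2.34644433e-04  2.46420555e+02]
 [ 1.60019367e-04  2.72715988e-01 -9.62094571e-01  4.69501558e+02]
 [ 0.00000000e+00  0.00000000e+00  0.00000000e+00  1.00000000e+00]]
```

View pics/w1.png

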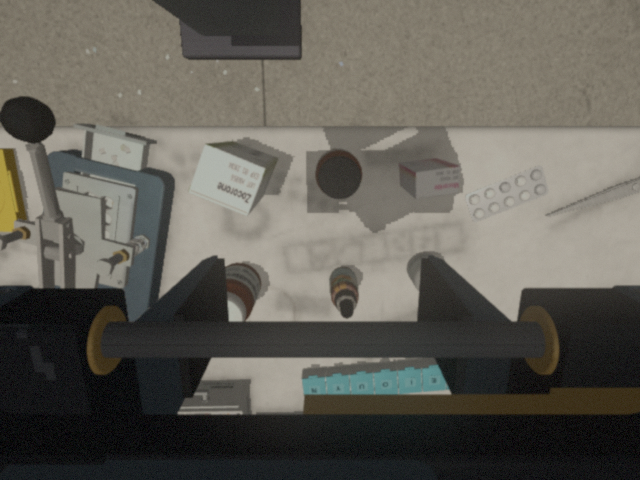

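The wrist view looks down on the olive carton (235,177), black cap (338,174), pink carton (431,178), dropper (345,290), amber bottle (240,285) and blue-cap bottle (425,270), with the knob at (27,118). I'll enlarge the two cartons to find their corners.

```bash
python3 - <<'E'
import cv2,numpy as np
im=cv2.imread('pics/w1.png')
a=cv2.resize(im[125:235,180:300],None,fx=3.3,fy=3.3,interpolation=cv2.INTER_CUBIC)
b=cv2.resize(im[125:235,370:490],None,fx=3.3,fy=3.3,interpolation=cv2.INTER_CUBIC)
cv2.imwrite('pics/c3.png',np.hstack([a,b]))
E
```

```text
(no output)
```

View pics/c3.png

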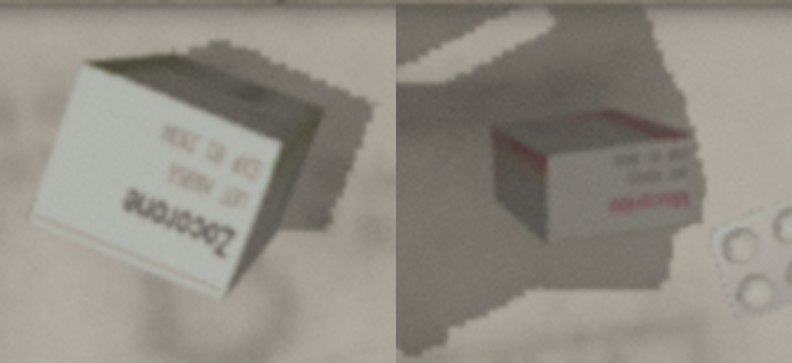

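```bash
python3 - <<'E'
from h import *
import pickle; i=pickle.load(open('w1.pkl','rb'))
np.set_printoptions(precision=1,suppress=True)
for t,z,o,Q in [('olive',110,180,[(88,65),(280,142),(224,298),(32,220)]),('pink',85,370,[(152,157),(296,138),(306,222),(151,242)])]:
    P=np.array([ray('w',u/3.3+o-.35,v/3.3+125-.35,z,i)[:2] for u,v in Q]); e=np.roll(P,-1,0)-P
    print(t,'centre',P.mean(0),'sides',np.linalg.norm(e,axis=1),'dirs deg',np.degrees(np.arctan2(e[:,1],e[:,0])))
for t,u,v,z in [('dark',338,174,85),('dropper',346,307,102)]: print(t,ray('w',u,v,z,i))
# triangulate knob & others over views
def tri(obs):
    A=np.zeros((3,3));b=np.zeros(3)
    for n,u,v in obs:
        inf=i if n=='w' else cams.camera_info(n); o=np.array(inf['extrinsics'])[:3,3]; d=ray(n,u,v,0,inf)-o; d/=np.linalg.norm(d)
        M=np.eye(3)-np.outer(d,d); A+=M; b+=M@o
    return np.linalg.solve(A,b)
sc=lambda u,v:('scene',u/3.636+190,v/3.636+150); sd=lambda u,v:('side',u/3.75+215,v/3.75+165)
print('knob',tri([sc(394,341),sd(115,265),('w',27,118)]))
for t,a,b in [('white cap top',sc(242,117),sd(307,97)),('amber cap top',sc(471,190),sd(436,217)),('dropper top',sc(338,129),sd(368,122)),('purple top',sc(243,50),sd(376,48)),('olive top c',sc(312,262),sd(187,213))]:
    print(t,tri([a,b]))
print('press post',tri([sc(655,245),sd(555,305)]))
for t,z,a,b in [('white',70,sc(242,117),sd(307,97)),('amber',95,sc(471,190),sd(436,217)),('pink',85,sc(140,180),sd(137,110)),('dark',85,sc(217,232),sd(152,178))]: print(t,ray(*a,z),ray(*b,z))
E
```

```text
olive centre [406.8 158.2] sides [55.7 48.  57.6 46.9] dirs deg [  68.   -21.9 -113.1  155.7]
pink centre [412.6 361. ] sides [42.7 25.8 46.8 25.7] dirs deg [  97.6   12.2  -82.5 -176.9]
dark [404.4 261.7  85. ]
dropper [539.9 270.8 102. ]
knob [353.3  19.8 158.3]
white cap top [534.3 370.3  69.8]
amber cap top [558.4 137.6  94.4]
dropper top [552.2 273.4  93. ]
purple top [603.9 445.4  67. ]
olive top c [414.3 161.3 105.8]
press post [574.8 -22.2 119.7]
white [533.7 369.8  70. ] [534.4 370.3  70. ]
amber [560.5 138.9  95. ] [556.2 133.2  95. ]
pink [411.9 352.3  85. ] [415.2 352.4  85. ]
dark [408.2 259.   85. ] [407.8 251.7  85. ]
```

Olive carton: about (409,159), grasp axis at -22°. Pink carton: (413,356), grasp axis at 7°. Amber bottle: (558,136); white bottle: (534,370). The heights agree, 94.4 against 95 and 69.8 against 70. Bottles go first, with the jaws along y. I'll hover over the amber bottle now.

>>> step_arm([
  {"dp": [-12.6, -11, 13.9], "delta_rot": [0, 0, 0], "grip": 1},
  {"dp": [-12.6, -11, 13.9], "delta_rot": [0, 0, 0], "grip": 1},
  {"dp": [-12.6, -11, 13.9], "delta_rot": [0, 0, 0], "grip": 1},
  {"dp": [-12.6, -11, 13.9], "delta_rot": [0, 0, 0], "grip": 1},
  {"dp": [-12.6, -11, 13.9], "delta_rot": [0, 0, 0], "grip": 1},
  {"dp": [-12.6, -11, 13.9], "delta_rot": [0, 0, 0], "grip": 1},
  {"dp": [-12.6, -11, 13.9], "delta_rot": [0, 0, 0], "grip": 1},
  {"dp": [-12.6, -11, 13.9], "delta_rot": [0, 0, 0], "grip": 1},
  {"dp": [-12.6, -11, 13.9], "delta_rot": [0, 0, 0], "grip": 1},
])

```text
time_s: 2.45
tcp_pos: [557.9, 136.2, 161.1]
tool_rot: [[-1.0, -0.0, 0.001], [-0.0, 1.0, 0.0], [-0.001, 0.0, -1.0]]
contact_force: [0.7, 0.8, 0.1]
opening: 91.1
```

```bash
python3 - <<'E'
from h import *
import pickle
i=cams.camera_info('wrist'); grab('wrist','w2'); pickle.dump(i,open('w2.pkl','wb'))
s=ctrl.sense(); print(s['time_s'],s['tcp_pos'],s['joint_pos'])
for p in [(558,136,95),(547,272,102),(409,159,110)]: print(proj('w',p,i).round())
E
```

```text
2.5 [558.02901729 136.25179507 161.3696649 ] [ 1.98860757e-01  2.54412837e-01  2.01714564e+00  1.28981831e-04
  8.68442330e-01 -1.37259302e+00]
[321. 247.]
[543. 234.]
[367. -28.]
```

View pics/w2.png

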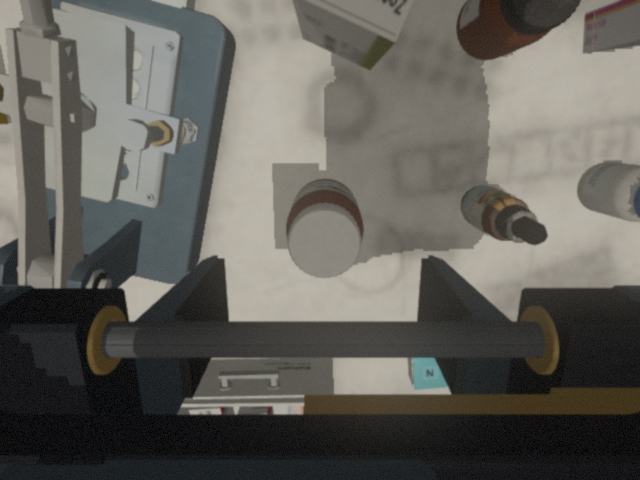

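The amber cap's centre is at (325,240) against a predicted (321,247), so the bottle sits about 3 mm nearer and 2 mm left. The press base clears the left finger by about 29 mm. I'll descend and grip.

>>> step_arm([
  {"dp": [0.3, 0.2, 3], "delta_rot": [0, 0, 0], "grip": 1},
  {"dp": [0.3, 0.2, 6], "delta_rot": [0, 0, 0], "grip": 1},
  {"dp": [0.3, 0.2, 9], "delta_rot": [0, 0, 0], "grip": 1},
  {"dp": [0.3, 0.2, 11.5], "delta_rot": [0, 0, 0], "grip": 1},
  {"dp": [0.3, 0.2, 13], "delta_rot": [0, 0, 0], "grip": 1},
  {"dp": [0.3, 0.2, 13], "delta_rot": [0, 0, 0], "grip": 1},
  {"dp": [0.3, 0.2, 13], "delta_rot": [0, 0, 0], "grip": 1},
  {"dp": [0.3, 0.2, 13], "delta_rot": [0, 0, 0], "grip": 0.55},
  {"dp": [0.3, 0.2, 13], "delta_rot": [0, 0, 0], "grip": 0.4},
  {"dp": [0.3, 0.2, 13], "delta_rot": [0, 0, 0], "grip": 0.4},
])

```text
time_s: 3.33
tcp_pos: [556.0, 137.3, 31.5]
tool_rot: [[-1.0, 0.001, 0.002], [0.001, 1.0, 0.0], [-0.002, 0.0, -1.0]]
contact_force: [-0.3, 0.5, 0.1]
opening: 73.9
```

>>> step_arm([
  {"dp": [0, 0, 0], "delta_rot": [0, 0, 0], "grip": 0.4},
  {"dp": [0, 0, 0], "delta_rot": [0, 0, 0], "grip": 0.4},
  {"dp": [0, 0, 0], "delta_rot": [0, 0, 0], "grip": 0.4},
  {"dp": [0, 0, -1.5], "delta_rot": [0, 0, 0], "grip": 0.4},
  {"dp": [0, 0, -3], "delta_rot": [0, 0, 0], "grip": 0.4},
  {"dp": [0, 0, -3], "delta_rot": [0, 0, 0], "grip": 0.4},
])

```text
time_s: 3.83
tcp_pos: [556.5, 137.2, 62.2]
tool_rot: [[-1.0, 0.001, 0.003], [0.001, 1.0, 0.001], [-0.003, 0.001, -1.0]]
contact_force: [0.6, 0.0, 0.0]
opening: 54.9
```

>>> step_arm([
  {"dp": [0, 0, 0], "delta_rot": [0, 0, 0], "grip": 0.4},
  {"dp": [0, 0, 0], "delta_rot": [0, 0, 0], "grip": 0.4},
  {"dp": [0, 0, -5], "delta_rot": [0, 0, 0], "grip": 0.4},
  {"dp": [0, 0, -10], "delta_rot": [0, 0, 0], "grip": 0.4},
  {"dp": [0, 0, -14], "delta_rot": [0, 0, 0], "grip": 0.4},
  {"dp": [0, 0, -16], "delta_rot": [0, 0, 0], "grip": 0.4},
  {"dp": [0, 0, -16], "delta_rot": [0, 0, 0], "grip": 0.4},
  {"dp": [0, 0, -16], "delta_rot": [0, 0, 0], "grip": 0.4},
])

```text
time_s: 4.5
tcp_pos: [555.9, 137.1, 221.0]
tool_rot: [[-1.0, 0.001, 0.003], [0.001, 1.0, 0.001], [-0.003, 0.001, -1.0]]
contact_force: [-0.8, -0.5, -1.5]
opening: 54.8
```

```bash
python3 - <<'E'
from h import *
a=grab('scene','s1')[130:290,200:400]; s=grab('side','d1')[110:270,240:440]
cv2.imwrite('pics/c4.png',cv2.resize(np.hstack([a,s])[:,:,::-1],(800,320),interpolation=cv2.INTER_CUBIC))
x=ctrl.sense(); print(x['opening'],x['tcp_pos'],x['contact_force'])
E
```

```text
55.047490536115674 [554.34830056 136.82316147 218.26249551] [-0.15063789 -0.27949836 -1.26484597]
```

View pics/c4.png

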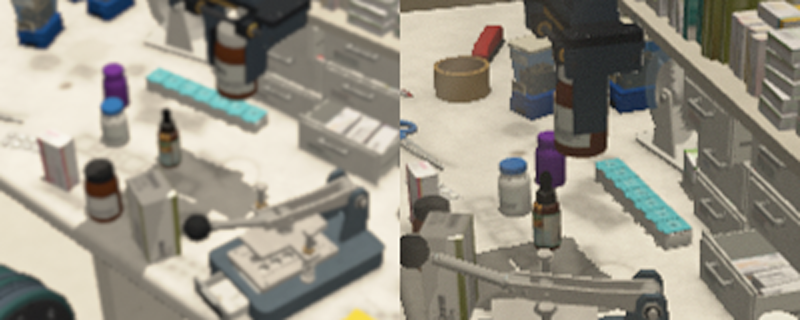

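The amber bottle is held upright and clear of everything, with nothing else disturbed. I'll carry it over to the trays and look at them from above.

>>> step_arm([
  {"dp": [1.5, -3, -3], "delta_rot": [0, 0, 0], "grip": 0.4},
  {"dp": [1.5, -7, -3], "delta_rot": [0, 0, 0], "grip": 0.4},
  {"dp": [1.5, -11, -3], "delta_rot": [0, 0, 0], "grip": 0.4},
  {"dp": [1.5, -15, -3], "delta_rot": [0, 0, 0], "grip": 0.4},
  {"dp": [1.5, -19, -3], "delta_rot": [0, 0, 0], "grip": 0.4},
  {"dp": [1.5, -23, -3], "delta_rot": [0, 0, 0], "grip": 0.4},
  {"dp": [1.5, -27, -3], "delta_rot": [0, 0, 0], "grip": 0.4},
  {"dp": [1.5, -31, -3], "delta_rot": [0, 0, 0], "grip": 0.4},
  {"dp": [1.5, -35, -3], "delta_rot": [0, 0, 0], "grip": 0.4},
  {"dp": [1.5, -37.7, -3], "delta_rot": [0, 0, 0], "grip": 0.4},
])

```text
time_s: 5.43
tcp_pos: [538.7, -242.7, 247.5]
tool_rot: [[-1.0, 0.002, -0.003], [0.002, 1.0, 0.001], [0.003, 0.001, -1.0]]
contact_force: [-0.3, 0.5, -0.4]
opening: 55.0
```

>>> step_arm([
  {"dp": [0, 0, 0], "delta_rot": [0, 0, 0], "grip": 0.4},
  {"dp": [0, 0, 0], "delta_rot": [0, 0, 0], "grip": 0.4},
  {"dp": [0, 0, 0], "delta_rot": [0, 0, 0], "grip": 0.4},
])

```text
time_s: 5.68
tcp_pos: [539.1, -239.3, 248.1]
tool_rot: [[-1.0, 0.001, -0.003], [0.001, 1.0, 0.001], [0.003, 0.001, -1.0]]
contact_force: [0.4, -0.6, -0.8]
opening: 54.7
```

```bash
python3 - <<'E'
from h import *
import pickle
i=cams.camera_info('wrist'); grab('wrist','w3'); pickle.dump(i,open('w3.pkl','wb'))
s=ctrl.sense(); print(s['time_s'],s['tcp_pos'],s['opening'])
hsv=cv2.cvtColor(cv2.imread('pics/w3.png'),cv2.COLOR_BGR2HSV)
for t,lo,hi in [('yellow',(20,130,60),(34,255,255)),('blue',(105,150,40),(125,255,255))]:
    m=cv2.inRange(hsv,lo,hi); m=cv2.morphologyEx(m,cv2.MORPH_CLOSE,np.ones((3,3)))
    c=max(cv2.findContours(m,cv2.RETR_EXTERNAL,cv2.CHAIN_APPROX_NONE)[0],key=cv2.contourArea)
    P=np.array([ray('w',*p[0],16,i)[:2] for p in cv2.convexHull(c)],np.float32)
    print(t,cv2.boundingRect(c),cv2.minAreaRect(P))
E
```

```text
5.7333 [ 539.41842094 -238.96211024  248.63020451] 55.243075116485855
yellow (353, 38, 95, 105) ((433.5680847167969, -163.6258544921875), (89.88948822021484, 95.68580627441406), 89.93656158447266)
blue (0, 252, 69, 69) ((642.0380859375, -561.9236450195312), (81.95622253417969, 53.81870651245117), 18.691699981689453)
```

View pics/w3.png

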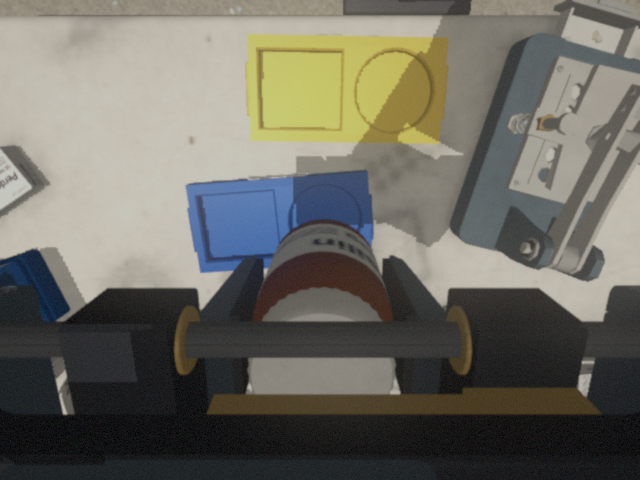

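```bash
python3 - <<'E'
from h import *
import pickle; i=pickle.load(open('w3.pkl','rb'))
for t,Q in [('Y corners',[(249,36),(447,38),(444,142),(250,142)]),('Y well',[(393,91)]),('B corners',[(190,184),(368,171),(371,262),(200,271)]),('B well',[(325,222)]),('B bay',[(203,196),(274,190),(279,247),(208,253)]),('Y bay',[(259,49),(343,50),(343,129),(261,129)])]:
    P=np.array([ray('w',*q,16,i)[:2] for q in Q]); print(t,P.round().tolist(),P.mean(0).round(1))
E
```

```text
Y corners [[384.0, -307.0], [386.0, -121.0], [481.0, -116.0], [481.0, -311.0]] [ 433.1 -213.8]
Y well [[433.0, -170.0]] [ 432.9 -169.5]
B corners [[524.0, -376.0], [511.0, -192.0], [610.0, -185.0], [620.0, -374.0]] [ 566.1 -281.6]
B well [[565.0, -236.0]] [ 564.6 -235.8]
B bay [[536.0, -363.0], [530.0, -289.0], [593.0, -286.0], [599.0, -363.0]] [ 564.6 -325.4]
Y bay [[395.0, -298.0], [396.0, -219.0], [469.0, -218.0], [469.0, -300.0]] [ 432.1 -258.7]
```

The wrist view shows the yellow tray (corners 249,36 to 444,142) and the blue tray (190,184 to 371,262). Combined with the fixed cameras, the blue well is at (562,-237), the blue bay (566,-328), the yellow well (431,-169) and the yellow bay (431,-260). Lowering the bottle.

>>> step_arm([
  {"dp": [-2.2, 0.2, 3], "delta_rot": [0, 0, 0], "grip": 0.4},
  {"dp": [-2.2, 0.2, 7], "delta_rot": [0, 0, 0], "grip": 0.4},
  {"dp": [-2.2, 0.2, 11], "delta_rot": [0, 0, 0], "grip": 0.4},
  {"dp": [-2.2, 0.2, 15], "delta_rot": [0, 0, 0], "grip": 0.4},
  {"dp": [-2.2, 0.2, 17.5], "delta_rot": [0, 0, 0], "grip": 0.4},
  {"dp": [-2.2, 0.2, 19], "delta_rot": [0, 0, 0], "grip": 0.4},
  {"dp": [-2.2, 0.2, 19], "delta_rot": [0, 0, 0], "grip": 0.4},
  {"dp": [-2.2, 0.2, 19], "delta_rot": [0, 0, 0], "grip": 0.4},
  {"dp": [-2.2, 0.2, 19], "delta_rot": [0, 0, 0], "grip": 0.4},
])

```text
time_s: 6.48
tcp_pos: [563.1, -238.1, 61.8]
tool_rot: [[-1.0, 0.0, 0.002], [0.0, 1.0, -0.001], [-0.002, -0.001, -1.0]]
contact_force: [-0.0, 0.2, -0.6]
opening: 54.9
```

>>> step_arm([
  {"dp": [0, 0.1, 1], "delta_rot": [0, 0, 0], "grip": 0.4},
  {"dp": [0, 0.1, 1.8], "delta_rot": [0, 0, 0], "grip": 0.4},
  {"dp": [0, 0.1, 2.3], "delta_rot": [0, 0, 0], "grip": 0.4},
  {"dp": [0, 0.1, 2.5], "delta_rot": [0, 0, 0], "grip": 0.4},
  {"dp": [0, 0.1, 2.6], "delta_rot": [0, 0, 0], "grip": 0.4},
  {"dp": [0, 0.1, 2.6], "delta_rot": [0, 0, 0], "grip": 0.4},
  {"dp": [0, 0.1, 2.6], "delta_rot": [0, 0, 0], "grip": 0.4},
])

```text
time_s: 7.07
tcp_pos: [561.7, -236.9, 34.4]
tool_rot: [[-1.0, 0.001, -0.001], [0.001, 1.0, 0.0], [0.001, 0.0, -1.0]]
contact_force: [-4.5, 3.1, 10.1]
opening: 54.6
```

>>> step_arm([
  {"dp": [0, 0, -0.1], "delta_rot": [0, 0, 0], "grip": 0.4},
  {"dp": [0, 0, -0.1], "delta_rot": [0, 0, 0], "grip": 0.7},
  {"dp": [0, 0, -0.1], "delta_rot": [0, 0, 0], "grip": 0.9},
  {"dp": [0, 0, -0.1], "delta_rot": [0, 0, 0], "grip": 0.9},
  {"dp": [0, 0, -0.1], "delta_rot": [0, 0, 0], "grip": 0.95},
  {"dp": [0, 0, -0.1], "delta_rot": [0, 0, 0], "grip": 1},
  {"dp": [0, 0, -2], "delta_rot": [0, 0, 0], "grip": 1},
  {"dp": [0, 0, -6], "delta_rot": [0, 0, 0], "grip": 1},
  {"dp": [0, 0, -10], "delta_rot": [0, 0, 0], "grip": 1},
  {"dp": [0, 0, -14], "delta_rot": [0, 0, 0], "grip": 1},
])

```text
time_s: 7.9
tcp_pos: [561.4, -236.8, 175.4]
tool_rot: [[-1.0, 0.001, -0.001], [0.001, 1.0, 0.0], [0.001, 0.0, -1.0]]
contact_force: [0.4, -0.7, 0.3]
opening: 91.5
```

>>> step_arm([
  {"dp": [0, 0, -4], "delta_rot": [0, 0, 0], "grip": 1},
  {"dp": [0, 0, -8], "delta_rot": [0, 0, 0], "grip": 1},
  {"dp": [0, 4, -8], "delta_rot": [0, 0, 0], "grip": 1},
  {"dp": [0.5, 8, -8], "delta_rot": [0, 0, 0], "grip": 1},
  {"dp": [1, 12, -8], "delta_rot": [0, 0, 0], "grip": 1},
  {"dp": [2, 16, -8], "delta_rot": [0, 0, 0], "grip": 1},
  {"dp": [2.5, 20, -8], "delta_rot": [0, 0, 0], "grip": 1},
  {"dp": [2.5, 24, -8], "delta_rot": [0, 0, 0], "grip": 1},
  {"dp": [2.7, 28, -8], "delta_rot": [0, 0, 0], "grip": 1},
  {"dp": [2.7, 32, -8], "delta_rot": [0, 0, 0], "grip": 1},
])

```text
time_s: 8.73
tcp_pos: [534.5, 84.9, 254.3]
tool_rot: [[-1.0, 0.001, 0.0], [0.001, 1.0, 0.0], [-0.0, 0.0, -1.0]]
contact_force: [1.0, -0.5, 0.1]
opening: 91.4
```

Next is the white bottle. I'll turn the jaws to world x so the gripper body stays clear of the dropper.

>>> step_arm([
  {"dp": [0, 4, 0], "delta_rot": [0, 0, 0.12], "grip": 1},
  {"dp": [0, 8, 0], "delta_rot": [0, 0, 0.24], "grip": 1},
  {"dp": [0, 12, 0], "delta_rot": [0, 0, 0.36], "grip": 1},
  {"dp": [0, 16, 0], "delta_rot": [0, 0, 0.48], "grip": 1},
  {"dp": [0, 20, 0], "delta_rot": [0, 0, 0.6], "grip": 1},
  {"dp": [0, 24, 0], "delta_rot": [0, 0, 0.72], "grip": 1},
  {"dp": [0, 27, 0], "delta_rot": [0, 0, 0.84], "grip": 1},
  {"dp": [0, 28.5, 0], "delta_rot": [0, 0, 0.96], "grip": 1},
  {"dp": [0, 28.5, 2], "delta_rot": [0, 0, 1.08], "grip": 1},
  {"dp": [0, 28.5, 4], "delta_rot": [0, 0, 1.2], "grip": 1},
])

```text
time_s: 9.57
tcp_pos: [535.6, 369.6, 214.3]
tool_rot: [[-0.358, 0.934, 0.002], [0.934, 0.358, 0.001], [0.0, 0.002, -1.0]]
contact_force: [-0.2, 0.2, -0.1]
opening: 90.9
```

>>> step_arm([
  {"dp": [0, 0, 2], "delta_rot": [0, 0, 0.12], "grip": 1},
  {"dp": [0, 0, 4], "delta_rot": [0, 0, 0.24], "grip": 1},
  {"dp": [0, 0, 6], "delta_rot": [0, 0, 0.36], "grip": 1},
  {"dp": [0, 0, 8], "delta_rot": [0, 0, 0.371], "grip": 1},
  {"dp": [0, 0, 8], "delta_rot": [0, 0, 0.371], "grip": 1},
  {"dp": [0, 0, 8], "delta_rot": [0, 0, 0.371], "grip": 1},
])

```text
time_s: 10.07
tcp_pos: [535.0, 367.8, 133.5]
tool_rot: [[-0.0, 1.0, -0.002], [1.0, 0.0, -0.001], [-0.001, -0.002, -1.0]]
contact_force: [-0.8, -0.1, 0.6]
opening: 91.5
```

```bash
python3 - <<'E'
from h import *
import pickle
i=cams.camera_info('wrist'); grab('wrist','w4'); pickle.dump(i,open('w4.pkl','wb'))
s=ctrl.sense(); print(s['time_s'],s['tcp_pos'],s['joint_pos'].round(2))
print(proj('w',(534,370,70),i).round(),proj('w',(413,356,85),i).round())
E
```

```text
10.1167 [535.61175191 368.16361852 134.6869175 ] [0.57 0.4  1.87 0.   0.87 0.57]
[322. 245.] [121. 275.]
```

View pics/w4.png

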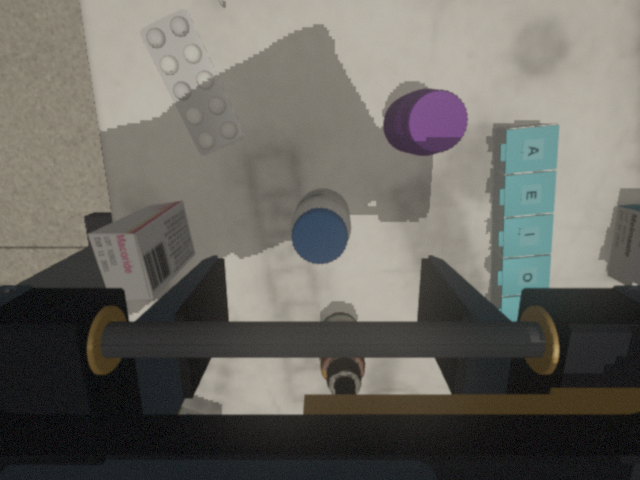

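The blue cap's centre is at (320,235), close to the predicted (322,245). The purple look-alike (430,122) is well clear of the fingers. Descend and grip.

>>> step_arm([
  {"dp": [0.5, -0.1, 3], "delta_rot": [0, 0, 0], "grip": 1},
  {"dp": [0.5, -0.1, 6], "delta_rot": [0, 0, 0], "grip": 1},
  {"dp": [0.5, -0.1, 9], "delta_rot": [0, 0, 0], "grip": 1},
  {"dp": [0.5, -0.1, 11], "delta_rot": [0, 0, 0], "grip": 1},
  {"dp": [0.5, -0.1, 11.2], "delta_rot": [0, 0, 0], "grip": 1},
  {"dp": [0.5, -0.1, 11.2], "delta_rot": [0, 0, 0], "grip": 1},
  {"dp": [0.5, -0.1, 11.2], "delta_rot": [0, 0, 0], "grip": 0.5},
  {"dp": [0.5, -0.1, 11.2], "delta_rot": [0, 0, 0], "grip": 0.3},
  {"dp": [0.5, -0.1, 11.2], "delta_rot": [0, 0, 0], "grip": 0.3},
  {"dp": [0.5, -0.1, 11.2], "delta_rot": [0, 0, 0], "grip": 0.3},
])

```text
time_s: 10.95
tcp_pos: [535.0, 373.4, 23.4]
tool_rot: [[0.001, 1.0, 0.001], [1.0, -0.001, 0.001], [0.001, 0.001, -1.0]]
contact_force: [1.2, -0.6, -0.3]
opening: 67.5
```

>>> step_arm([
  {"dp": [0, 0, 0], "delta_rot": [0, 0, 0], "grip": 0.3},
  {"dp": [0, 0, 0], "delta_rot": [0, 0, 0], "grip": 0.3},
  {"dp": [0, 0, 0], "delta_rot": [0, 0, 0], "grip": 0.3},
  {"dp": [0, 0, 0], "delta_rot": [0, 0, 0], "grip": 0.3},
])

```text
time_s: 11.28
tcp_pos: [534.4, 373.0, 22.1]
tool_rot: [[0.001, 1.0, -0.0], [1.0, -0.001, -0.0], [-0.0, -0.0, -1.0]]
contact_force: [-0.6, 0.2, 0.2]
opening: 40.9
```

>>> step_arm([
  {"dp": [0, 0, -1.5], "delta_rot": [0, 0, 0], "grip": 0.3},
  {"dp": [0, 0, -4], "delta_rot": [0, 0, 0], "grip": 0.3},
  {"dp": [0, 0, -8], "delta_rot": [0, 0, 0], "grip": 0.3},
  {"dp": [0, 0, -12], "delta_rot": [0, 0, 0], "grip": 0.3},
  {"dp": [0, 0, -16], "delta_rot": [0, 0, 0], "grip": 0.3},
  {"dp": [0, 0, -20], "delta_rot": [0, 0, 0], "grip": 0.3},
  {"dp": [-2, 0, -23], "delta_rot": [0, 0, 0], "grip": 0.3},
  {"dp": [-6, -1, -23], "delta_rot": [0, 0, 0], "grip": 0.3},
  {"dp": [-10, -2, -23], "delta_rot": [0, 0, 0], "grip": 0.3},
  {"dp": [-14, -3, -23], "delta_rot": [0, 0, 0], "grip": 0.3},
])

```text
time_s: 12.12
tcp_pos: [503.5, 231.8, 253.5]
tool_rot: [[0.0, 1.0, 0.001], [1.0, -0.0, 0.001], [0.001, 0.001, -1.0]]
contact_force: [0.7, 0.3, -0.2]
opening: 40.3
```

>>> step_arm([
  {"dp": [-4, -1, 0], "delta_rot": [0, 0, 0], "grip": 0.3},
  {"dp": [-8, -2, 0], "delta_rot": [0, 0, 0], "grip": 0.3},
  {"dp": [-12, -3, 0], "delta_rot": [0, 0, 0], "grip": 0.3},
  {"dp": [-16, -4, 0], "delta_rot": [0, 0, 0], "grip": 0.3},
  {"dp": [-20, -5, 0], "delta_rot": [0, 0, 0], "grip": 0.3},
  {"dp": [-24, -6, 0], "delta_rot": [0, 0, 0], "grip": 0.3},
  {"dp": [-28, -7, 0], "delta_rot": [0, 0, 0], "grip": 0.3},
  {"dp": [-32, -7.3, 0], "delta_rot": [0, 0, 0], "grip": 0.3},
  {"dp": [-36, -7.3, 0], "delta_rot": [0, 0, 0], "grip": 0.3},
  {"dp": [-39, -7.3, 0], "delta_rot": [0, 0, 0], "grip": 0.3},
])

```text
time_s: 12.95
tcp_pos: [430.2, -159.5, 253.3]
tool_rot: [[0.002, 1.0, 0.001], [1.0, -0.002, -0.001], [-0.001, 0.001, -1.0]]
contact_force: [0.8, 0.1, 0.5]
opening: 40.4
```

>>> step_arm([
  {"dp": [-1, 0, 0], "delta_rot": [0, 0, 0.02], "grip": 0.3},
  {"dp": [-1.2, 0, 0], "delta_rot": [0, 0, 0.02], "grip": 0.3},
  {"dp": [-1.2, 0, 0], "delta_rot": [0, 0, 0.02], "grip": 0.3},
])

```text
time_s: 13.2
tcp_pos: [430.7, -168.8, 252.4]
tool_rot: [[0.022, 1.0, 0.0], [1.0, -0.022, 0.0], [0.0, 0.0, -1.0]]
contact_force: [-0.2, 0.5, -1.1]
opening: 40.4
```

>>> step_arm([
  {"dp": [0, 0, 4], "delta_rot": [0, 0, 0], "grip": 0.3},
  {"dp": [0, 0, 8], "delta_rot": [0, 0, 0], "grip": 0.3},
  {"dp": [0, 0, 12], "delta_rot": [0, 0, 0], "grip": 0.3},
  {"dp": [0, 0, 15.5], "delta_rot": [0, 0, 0], "grip": 0.3},
  {"dp": [0, 0, 18.5], "delta_rot": [0, 0, 0], "grip": 0.3},
  {"dp": [0, 0, 20], "delta_rot": [0, 0, 0], "grip": 0.3},
  {"dp": [0, 0, 21], "delta_rot": [0, 0, 0], "grip": 0.3},
  {"dp": [0, 0, 22], "delta_rot": [0, 0, 0], "grip": 0.3},
  {"dp": [0, 0, 22.5], "delta_rot": [0, 0, 0], "grip": 0.3},
  {"dp": [0, 0, 22.5], "delta_rot": [0, 0, 0], "grip": 0.3},
])

```text
time_s: 14.03
tcp_pos: [431.0, -168.4, 26.9]
tool_rot: [[0.02, 1.0, -0.0], [1.0, -0.02, 0.0], [0.0, -0.0, -1.0]]
contact_force: [-0.5, 0.0, -0.6]
opening: 40.4
```

>>> step_arm([
  {"dp": [0, 0, 0], "delta_rot": [0, 0, 0], "grip": 0.3},
  {"dp": [0, 0, 0.05], "delta_rot": [0, 0, 0], "grip": 0.3},
])

```text
time_s: 14.2
tcp_pos: [431.5, -169.1, 27.5]
tool_rot: [[0.021, 1.0, 0.001], [1.0, -0.021, -0.001], [-0.001, 0.001, -1.0]]
contact_force: [0.7, 0.2, -0.8]
opening: 40.5
```

>>> step_arm([
  {"dp": [0, 0, 0.1], "delta_rot": [0, 0, 0], "grip": 0.3},
  {"dp": [0, 0, 0.15], "delta_rot": [0, 0, 0], "grip": 0.3},
  {"dp": [0, 0, 0.15], "delta_rot": [0, 0, 0], "grip": 0.6},
  {"dp": [0, 0, 0.15], "delta_rot": [0, 0, 0], "grip": 0.8},
  {"dp": [0, 0, 0.15], "delta_rot": [0, 0, 0], "grip": 0.9},
  {"dp": [0, 0, 0.15], "delta_rot": [0, 0, 0], "grip": 0.9},
  {"dp": [0, 0, -1], "delta_rot": [0, 0, 0], "grip": 0.9},
  {"dp": [0, 0, -5], "delta_rot": [0, 0, 0], "grip": 0.9},
  {"dp": [0, 0, -9], "delta_rot": [0, 0, 0], "grip": 1},
  {"dp": [0, 0, -13], "delta_rot": [0, 0, 0], "grip": 1},
])

```text
time_s: 15.03
tcp_pos: [430.1, -168.6, 157.8]
tool_rot: [[0.021, 1.0, -0.001], [1.0, -0.021, 0.001], [0.001, -0.001, -1.0]]
contact_force: [0.6, 0.7, -0.8]
opening: 90.3
```

>>> step_arm([
  {"dp": [0, 0, -4], "delta_rot": [0, 0, 0], "grip": 1},
  {"dp": [0, 0, -8], "delta_rot": [0, 0, 0], "grip": 1},
  {"dp": [3, 0, -9], "delta_rot": [0, 0, 0], "grip": 1},
  {"dp": [7, 0, -9], "delta_rot": [0, 0, 0], "grip": 1},
  {"dp": [11, 0, -9], "delta_rot": [0, 0, 0], "grip": 1},
  {"dp": [15, 0, -9], "delta_rot": [0, 0, 0], "grip": 1},
  {"dp": [19, 0, -9], "delta_rot": [0, 0, 0], "grip": 1},
  {"dp": [23, 0, -9], "delta_rot": [0, 0, 0], "grip": 1},
  {"dp": [27, 0, -9], "delta_rot": [0, 0, 0], "grip": 1},
  {"dp": [31, 0, -9], "delta_rot": [0, 0, 0], "grip": 1},
])

```text
time_s: 15.87
tcp_pos: [436.8, 143.1, 246.7]
tool_rot: [[0.021, 1.0, 0.0], [1.0, -0.021, 0.0], [0.0, 0.0, -1.0]]
contact_force: [1.1, 0.4, 0.8]
opening: 91.4
```

>>> step_arm([
  {"dp": [4, -0.5, 0], "delta_rot": [0, 0, -0.1], "grip": 1},
  {"dp": [8, -1, 0], "delta_rot": [0, 0, -0.143], "grip": 1},
  {"dp": [12, -1.5, 0], "delta_rot": [0, 0, -0.143], "grip": 1},
  {"dp": [16, -2, 0], "delta_rot": [0, 0, -0.143], "grip": 1},
  {"dp": [20, -2.6, 2], "delta_rot": [0, 0, -0.143], "grip": 1},
  {"dp": [21.2, -2.8, 5], "delta_rot": [0, 0, -0.143], "grip": 1},
  {"dp": [21.2, -2.8, 8], "delta_rot": [0, 0, -0.143], "grip": 1},
  {"dp": [21.2, -2.8, 9], "delta_rot": [0, 0, -0.143], "grip": 1},
  {"dp": [21.2, -2.8, 9], "delta_rot": [0, 0, -0.143], "grip": 1},
  {"dp": [21.2, -2.8, 9], "delta_rot": [0, 0, -0.143], "grip": 1},
])

```text
time_s: 16.7
tcp_pos: [414.0, 353.2, 157.1]
tool_rot: [[-0.121, 0.993, -0.0], [0.993, 0.121, -0.0], [-0.0, -0.0, -1.0]]
contact_force: [0.7, -0.1, 0.8]
opening: 91.5
```

```bash
python3 - <<'E'
from h import *
import pickle
i=cams.camera_info('wrist'); w=grab('wrist','w5'); pickle.dump(i,open('w5.pkl','wb'))
s=ctrl.sense(); print(s['time_s'],s['tcp_pos'],s['tool_rot'][:,1].round(3))
print(proj('w',(413,356,85),i).round(),proj('w',(407,258,85),i).round(),proj('w',(409,159,110),i).round())
b=grab('side','d2'); b=b[240:440,230:450]
c=w[100:300,200:420]
cv2.imwrite('pics/c5.png',cv2.resize(np.hstack([c,b])[:,:,::-1],(800,364),interpolation=cv2.INTER_CUBIC))
E
```

```text
16.75 [414.59300237 353.5215605  157.94989932] [0.993 0.121 0.001]
[322. 241.] [297. 369.] [284. 507.]
```

View pics/c5.png

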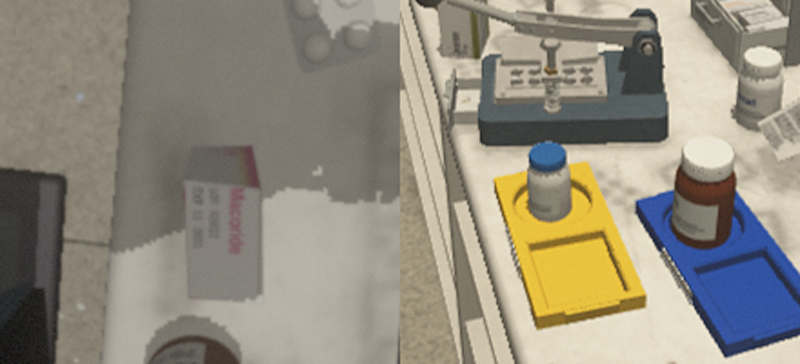

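Both bottles stand in their wells. The pink carton's top face is centred at px (323,233), so it is about (413,358), aligned with the jaws. Grasping it.

>>> step_arm([
  {"dp": [0.45, 0, 3], "delta_rot": [0, 0, 0], "grip": 1},
  {"dp": [0.45, 0, 6], "delta_rot": [0, 0, 0], "grip": 1},
  {"dp": [0.45, 0, 9], "delta_rot": [0, 0, 0], "grip": 1},
  {"dp": [0.45, 0, 12], "delta_rot": [0, 0, 0], "grip": 1},
  {"dp": [0.45, 0, 13], "delta_rot": [0, 0, 0], "grip": 1},
  {"dp": [0.45, 0, 13], "delta_rot": [0, 0, 0], "grip": 1},
  {"dp": [0.45, 0, 13], "delta_rot": [0, 0, 0], "grip": 0.6},
  {"dp": [0.45, 0, 13], "delta_rot": [0, 0, 0], "grip": 0.4},
  {"dp": [0.45, 0, 13], "delta_rot": [0, 0, 0], "grip": 0.2},
  {"dp": [0.45, 0, 13], "delta_rot": [0, 0, 0], "grip": 0.2},
])

```text
time_s: 17.63
tcp_pos: [414.0, 358.6, 28.0]
tool_rot: [[-0.122, 0.993, 0.002], [0.993, 0.122, 0.001], [0.001, 0.002, -1.0]]
contact_force: [0.3, 0.7, 0.2]
opening: 67.6
```

>>> step_arm([
  {"dp": [0, 0, 0], "delta_rot": [0, 0, 0], "grip": 0.2},
  {"dp": [0, 0, 0], "delta_rot": [0, 0, 0], "grip": 0.2},
  {"dp": [0, 0, 0], "delta_rot": [0, 0, 0], "grip": 0.2},
  {"dp": [0, 0, 0], "delta_rot": [0, 0, 0], "grip": 0.2},
  {"dp": [0, 0, 0], "delta_rot": [0, 0, 0], "grip": 0.2},
  {"dp": [0, 0, 0], "delta_rot": [0, 0, 0], "grip": 0.2},
])

```text
time_s: 18.13
tcp_pos: [413.3, 358.0, 26.5]
tool_rot: [[-0.122, 0.993, -0.0], [0.993, 0.122, -0.0], [-0.0, -0.0, -1.0]]
contact_force: [0.2, 0.2, 0.9]
opening: 29.5
```

>>> step_arm([
  {"dp": [0, 0, -1.5], "delta_rot": [0, 0, 0], "grip": 0.2},
  {"dp": [0, 0, -4], "delta_rot": [0, 0, 0], "grip": 0.2},
  {"dp": [0, 0, -8], "delta_rot": [0, 0, 0], "grip": 0.2},
  {"dp": [0, 0, -12], "delta_rot": [0, 0, 0], "grip": 0.2},
  {"dp": [0, 0, -16], "delta_rot": [0, 0, 0], "grip": 0.2},
  {"dp": [0, 0, -20], "delta_rot": [0, 0, 0], "grip": 0.2},
  {"dp": [-3, 0.3, -22.5], "delta_rot": [0, 0, 0], "grip": 0.2},
  {"dp": [-7, 0.7, -22.5], "delta_rot": [0, 0, 0], "grip": 0.2},
  {"dp": [-11, 1.1, -22.5], "delta_rot": [0, 0, 0], "grip": 0.2},
  {"dp": [-15, 1.5, -22.5], "delta_rot": [0, 0, 0], "grip": 0.2},
])

```text
time_s: 18.97
tcp_pos: [446.4, 209.6, 252.1]
tool_rot: [[-0.123, 0.992, 0.001], [0.992, 0.123, 0.0], [0.0, 0.001, -1.0]]
contact_force: [0.5, 0.3, -1.6]
opening: 29.2
```

>>> step_arm([
  {"dp": [-4, 0.4, 0], "delta_rot": [0, 0, 0], "grip": 0.2},
  {"dp": [-8, 0.8, 0], "delta_rot": [0, 0, 0], "grip": 0.2},
  {"dp": [-12, 1.2, 0], "delta_rot": [0, 0, 0], "grip": 0.2},
  {"dp": [-16, 1.6, 0], "delta_rot": [0, 0, 0], "grip": 0.2},
  {"dp": [-20, 2, 0], "delta_rot": [0, 0, 0], "grip": 0.2},
  {"dp": [-24, 2.4, 0], "delta_rot": [0, 0, 0], "grip": 0.2},
  {"dp": [-28, 2.8, 0], "delta_rot": [0, 0, 0], "grip": 0.2},
  {"dp": [-32, 3.2, 0], "delta_rot": [0, 0, 0], "grip": 0.2},
  {"dp": [-36, 3.6, 0], "delta_rot": [0, 0, 0], "grip": 0.2},
  {"dp": [-40, 4, 0], "delta_rot": [0, 0, 0], "grip": 0.2},
])

```text
time_s: 19.8
tcp_pos: [534.7, -183.3, 251.5]
tool_rot: [[-0.121, 0.993, 0.0], [0.993, 0.121, 0.0], [0.0, 0.0, -1.0]]
contact_force: [1.0, 0.8, -1.0]
opening: 29.0
```

>>> step_arm([
  {"dp": [-4, 0.3, 0], "delta_rot": [0, 0, 0.047], "grip": 0.2},
  {"dp": [-8, 0.7, 0], "delta_rot": [0, 0, 0.047], "grip": 0.2},
  {"dp": [-12, 1.1, 0], "delta_rot": [0, 0, 0.047], "grip": 0.2},
  {"dp": [-15, 1.3, 0], "delta_rot": [0, 0, 0.047], "grip": 0.2},
  {"dp": [-15, 1.3, 0], "delta_rot": [0, 0, 0.047], "grip": 0.2},
  {"dp": [-15, 1.3, 0], "delta_rot": [0, 0, 0.047], "grip": 0.2},
])

```text
time_s: 20.3
tcp_pos: [565.7, -329.6, 250.9]
tool_rot: [[-0.073, 0.997, -0.001], [0.997, 0.073, 0.001], [0.001, -0.001, -1.0]]
contact_force: [0.0, 1.1, -1.2]
opening: 28.9
```

>>> step_arm([
  {"dp": [0.1, 0, 4], "delta_rot": [0, 0, 0], "grip": 0.2},
  {"dp": [0.1, 0, 8], "delta_rot": [0, 0, 0], "grip": 0.2},
  {"dp": [0.1, 0, 12], "delta_rot": [0, 0, 0], "grip": 0.2},
  {"dp": [0.1, 0, 15.5], "delta_rot": [0, 0, 0], "grip": 0.2},
  {"dp": [0.1, 0, 18], "delta_rot": [0, 0, 0], "grip": 0.2},
  {"dp": [0.1, 0, 19.5], "delta_rot": [0, 0, 0], "grip": 0.2},
  {"dp": [0.1, 0, 20.5], "delta_rot": [0, 0, 0], "grip": 0.2},
  {"dp": [0.1, 0, 21.4], "delta_rot": [0, 0, 0], "grip": 0.2},
  {"dp": [0.1, 0, 21.8], "delta_rot": [0, 0, 0], "grip": 0.2},
  {"dp": [0.1, 0, 21.8], "delta_rot": [0, 0, 0], "grip": 0.2},
])

```text
time_s: 21.13
tcp_pos: [566.2, -327.4, 33.8]
tool_rot: [[-0.075, 0.997, 0.0], [0.997, 0.075, -0.0], [-0.0, 0.0, -1.0]]
contact_force: [0.0, -0.5, -0.2]
opening: 29.2
```

>>> step_arm([
  {"dp": [0, 0, 0.1], "delta_rot": [0, 0, 0], "grip": 0.2},
  {"dp": [0, 0, 0.2], "delta_rot": [0, 0, 0], "grip": 0.2},
  {"dp": [0, 0, 0.2], "delta_rot": [0, 0, 0], "grip": 0.2},
])

```text
time_s: 21.38
tcp_pos: [566.3, -327.7, 32.3]
tool_rot: [[-0.075, 0.997, 0.001], [0.997, 0.075, -0.001], [-0.001, 0.001, -1.0]]
contact_force: [-0.2, -0.2, 0.0]
opening: 29.2
```

>>> step_arm([
  {"dp": [0, 0, 0.1], "delta_rot": [0, 0, 0], "grip": 0.2},
  {"dp": [0, 0, 0.15], "delta_rot": [0, 0, 0], "grip": 0.2},
  {"dp": [0, 0, 0.15], "delta_rot": [0, 0, 0], "grip": 0.2},
])

```text
time_s: 21.63
tcp_pos: [566.1, -327.6, 30.5]
tool_rot: [[-0.075, 0.997, 0.0], [0.997, 0.075, -0.0], [-0.0, 0.0, -1.0]]
contact_force: [-0.6, 0.6, 5.3]
opening: 29.3
```

>>> step_arm([
  {"dp": [0, 0, -0.1], "delta_rot": [0, 0, 0], "grip": 0.4},
  {"dp": [0, 0, -0.1], "delta_rot": [0, 0, 0], "grip": 0.6},
  {"dp": [0, 0, -0.1], "delta_rot": [0, 0, 0], "grip": 0.7},
  {"dp": [0, 0, -0.1], "delta_rot": [0, 0, 0], "grip": 0.7},
  {"dp": [0, 0, -0.1], "delta_rot": [0, 0, 0], "grip": 0.7},
  {"dp": [0, 0, -2], "delta_rot": [0, 0, 0], "grip": 0.7},
  {"dp": [0, 0, -6], "delta_rot": [0, 0, 0], "grip": 0.7},
  {"dp": [0, 0, -10], "delta_rot": [0, 0, 0], "grip": 0.8},
  {"dp": [0, 0, -14], "delta_rot": [0, 0, 0], "grip": 1},
  {"dp": [0, 0, -18], "delta_rot": [0, 0, 0], "grip": 1},
])

```text
time_s: 22.47
tcp_pos: [565.5, -327.2, 211.8]
tool_rot: [[-0.075, 0.997, -0.0], [0.997, 0.075, 0.0], [0.0, -0.0, -1.0]]
contact_force: [0.6, -0.4, 0.7]
opening: 80.8
```

>>> step_arm([
  {"dp": [3, -1, -2], "delta_rot": [0, 0, 0], "grip": 1},
  {"dp": [7, -2, -3], "delta_rot": [0, 0, 0], "grip": 1},
  {"dp": [11, -3, -4], "delta_rot": [0, 0, 0.06], "grip": 1},
  {"dp": [15, -4, -4], "delta_rot": [0, 0, 0.12], "grip": 1},
  {"dp": [19, -5, -4], "delta_rot": [0, 0, 0.18], "grip": 1},
  {"dp": [23, -6, -4], "delta_rot": [0, 0, 0.24], "grip": 1},
  {"dp": [27, -7, -4], "delta_rot": [0, 0, 0.3], "grip": 1},
  {"dp": [31, -8, -4], "delta_rot": [0, 0, 0.36], "grip": 1},
  {"dp": [35, -9, -4], "delta_rot": [0, 0, 0.42], "grip": 1},
  {"dp": [39, -10, -4], "delta_rot": [0, 0, 0.459], "grip": 1},
])

```text
time_s: 23.3
tcp_pos: [435.9, 55.5, 250.2]
tool_rot: [[0.378, 0.926, 0.001], [0.926, -0.378, 0.0], [0.0, 0.0, -1.0]]
contact_force: [0.7, 0.1, -0.4]
opening: 91.3
```

>>> step_arm([
  {"dp": [3, -2.2, 0], "delta_rot": [0, 0, 0], "grip": 1},
  {"dp": [6, -4.4, 2], "delta_rot": [0, 0, 0], "grip": 1},
  {"dp": [8.6, -6.4, 5], "delta_rot": [0, 0, 0], "grip": 1},
  {"dp": [8.6, -6.4, 6], "delta_rot": [0, 0, 0], "grip": 1},
  {"dp": [8.6, -6.4, 6], "delta_rot": [0, 0, 0], "grip": 1},
  {"dp": [8.6, -6.4, 6], "delta_rot": [0, 0, 0], "grip": 1},
])

```text
time_s: 23.8
tcp_pos: [409.6, 157.7, 190.0]
tool_rot: [[0.374, 0.928, -0.001], [0.928, -0.374, -0.0], [-0.001, -0.001, -1.0]]
contact_force: [0.3, -0.8, 0.7]
opening: 91.4
```

```bash
python3 - <<'E'
from h import *
import pickle
i=cams.camera_info('wrist'); w=grab('wrist','w6'); pickle.dump(i,open('w6.pkl','wb'))
s=ctrl.sense(); print(s['time_s'],s['tcp_pos'],s['tool_rot'][:,1].round(3))
print(proj('w',(409,159,110),i).round(),proj('w',(407,258,85),i).round(),proj('w',(353,20,158),i).round())
b=grab('side','d3')[240:440,230:450]
cv2.imwrite('pics/c6.png',cv2.resize(np.hstack([w[100:300,200:420],b])[:,:,::-1],(800,364),interpolation=cv2.INTER_CUBIC))
E
```

```text
23.85 [410.27786013 157.39224652 190.71648604] [ 0.927 -0.375  0.   ]
[322. 239.] [264.  98.] [322. 478.]
```

View pics/c6.png

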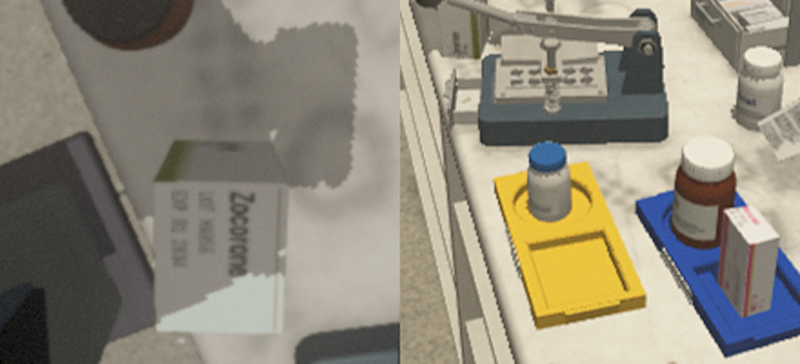

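The pink carton stands in the blue bay. The olive top face is centred at px (321,241), aligned with the jaws. Grasping it.

>>> step_arm([
  {"dp": [-0.3, 0, 3], "delta_rot": [0, 0, 0], "grip": 1},
  {"dp": [-0.3, 0, 6], "delta_rot": [0, 0, 0], "grip": 1},
  {"dp": [-0.3, 0, 9], "delta_rot": [0, 0, 0], "grip": 1},
  {"dp": [-0.3, 0, 12], "delta_rot": [0, 0, 0], "grip": 1},
  {"dp": [-0.3, 0, 14], "delta_rot": [0, 0, 0], "grip": 1},
  {"dp": [-0.3, 0, 14.7], "delta_rot": [0, 0, 0], "grip": 1},
  {"dp": [-0.3, 0, 14.7], "delta_rot": [0, 0, 0], "grip": 1},
  {"dp": [-0.3, 0, 14.7], "delta_rot": [0, 0, 0], "grip": 0.6},
  {"dp": [-0.3, 0, 14.7], "delta_rot": [0, 0, 0], "grip": 0.4},
  {"dp": [-0.3, 0, 14.7], "delta_rot": [0, 0, 0], "grip": 0.4},
])

```text
time_s: 24.73
tcp_pos: [409.8, 155.1, 44.5]
tool_rot: [[0.375, 0.927, 0.002], [0.927, -0.375, 0.001], [0.002, 0.002, -1.0]]
contact_force: [0.0, -0.3, -0.5]
opening: 73.9
```

>>> step_arm([
  {"dp": [0, 0, 0], "delta_rot": [0, 0, 0], "grip": 0.4},
  {"dp": [0, 0, 0], "delta_rot": [0, 0, 0], "grip": 0.4},
  {"dp": [0, 0, 0], "delta_rot": [0, 0, 0], "grip": 0.4},
  {"dp": [0, 0, 0], "delta_rot": [0, 0, 0], "grip": 0.4},
])

```text
time_s: 25.07
tcp_pos: [408.8, 155.0, 43.3]
tool_rot: [[0.375, 0.927, 0.0], [0.927, -0.375, 0.0], [0.0, 0.0, -1.0]]
contact_force: [-1.9, -0.6, 6.5]
opening: 50.1
```

>>> step_arm([
  {"dp": [0, 0, -1.5], "delta_rot": [0, 0, 0], "grip": 0.4},
  {"dp": [0, 0, -4], "delta_rot": [0, 0, 0], "grip": 0.4},
  {"dp": [0, 0, -8], "delta_rot": [0, 0, 0], "grip": 0.4},
  {"dp": [0, 0, -12], "delta_rot": [0, 0, 0], "grip": 0.4},
  {"dp": [0, 0, -16], "delta_rot": [0, 0, 0], "grip": 0.4},
  {"dp": [0, 1, -19.5], "delta_rot": [0, 0, 0], "grip": 0.4},
  {"dp": [0, 3, -22.5], "delta_rot": [0, 0, 0], "grip": 0.4},
  {"dp": [-3, 4.5, -22.5], "delta_rot": [0, 0, 0], "grip": 0.4},
  {"dp": [-6.5, 6.5, -22.5], "delta_rot": [0, 0, 0], "grip": 0.4},
  {"dp": [-10, 8.5, -22.5], "delta_rot": [0, 0, 0], "grip": 0.4},
])

```text
time_s: 25.9
tcp_pos: [450.0, 29.2, 268.6]
tool_rot: [[0.373, 0.928, 0.001], [0.928, -0.373, -0.0], [0.0, 0.001, -1.0]]
contact_force: [1.1, 0.1, -1.2]
opening: 49.7
```

>>> step_arm([
  {"dp": [-3.5, 1.2, 0], "delta_rot": [0, 0, -0.04], "grip": 0.4},
  {"dp": [-7, 2.3, 0], "delta_rot": [0, 0, -0.08], "grip": 0.4},
  {"dp": [-10.5, 3.5, 0], "delta_rot": [0, 0, -0.12], "grip": 0.4},
  {"dp": [-14, 4.6, 0], "delta_rot": [0, 0, -0.18], "grip": 0.4},
  {"dp": [-17.5, 5.8, 0], "delta_rot": [0, 0, -0.24], "grip": 0.4},
  {"dp": [-21, 6.9, 0], "delta_rot": [0, 0, -0.3], "grip": 0.4},
  {"dp": [-24.5, 8.1, 0], "delta_rot": [0, 0, -0.34], "grip": 0.4},
  {"dp": [-27.6, 9.1, 0], "delta_rot": [0, 0, -0.368], "grip": 0.4},
  {"dp": [-27.6, 9.1, 0], "delta_rot": [0, 0, -0.368], "grip": 0.4},
  {"dp": [-27.6, 9.1, 0], "delta_rot": [0, 0, -0.368], "grip": 0.4},
])

```text
time_s: 26.73
tcp_pos: [430.5, -260.8, 267.7]
tool_rot: [[0.019, 1.0, -0.001], [1.0, -0.019, 0.0], [0.0, -0.001, -1.0]]
contact_force: [-0.2, 0.2, -0.9]
opening: 49.7
```

>>> step_arm([
  {"dp": [0, 0, 4], "delta_rot": [0, 0, 0], "grip": 0.4},
  {"dp": [0, 0, 8], "delta_rot": [0, 0, 0], "grip": 0.4},
  {"dp": [0, 0, 12], "delta_rot": [0, 0, 0], "grip": 0.4},
  {"dp": [0, 0, 15.5], "delta_rot": [0, 0, 0], "grip": 0.4},
  {"dp": [0, 0, 18], "delta_rot": [0, 0, 0], "grip": 0.4},
  {"dp": [0, 0, 19.5], "delta_rot": [0, 0, 0], "grip": 0.4},
  {"dp": [0, 0, 20.5], "delta_rot": [0, 0, 0], "grip": 0.4},
  {"dp": [0, 0, 21.3], "delta_rot": [0, 0, 0], "grip": 0.4},
  {"dp": [0, 0, 21.7], "delta_rot": [0, 0, 0], "grip": 0.4},
  {"dp": [0, 0, 21.7], "delta_rot": [0, 0, 0], "grip": 0.4},
])

```text
time_s: 27.57
tcp_pos: [431.2, -259.4, 51.0]
tool_rot: [[0.016, 1.0, -0.0], [1.0, -0.016, 0.0], [0.0, -0.0, -1.0]]
contact_force: [-0.6, -0.2, -1.2]
opening: 50.0
```

>>> step_arm([
  {"dp": [0, 0, 0.1], "delta_rot": [0, 0, 0], "grip": 0.4},
  {"dp": [0, 0, 0.2], "delta_rot": [0, 0, 0], "grip": 0.4},
  {"dp": [0, 0, 0.2], "delta_rot": [0, 0, 0], "grip": 0.4},
])

```text
time_s: 27.82
tcp_pos: [431.4, -259.9, 49.6]
tool_rot: [[0.016, 1.0, 0.001], [1.0, -0.016, -0.001], [-0.001, 0.001, -1.0]]
contact_force: [-0.7, -0.2, -1.0]
opening: 50.4
```

>>> step_arm([
  {"dp": [0, 0, 0.1], "delta_rot": [0, 0, 0], "grip": 0.4},
  {"dp": [0, 0, 0.2], "delta_rot": [0, 0, 0], "grip": 0.4},
  {"dp": [0, 0, 0.2], "delta_rot": [0, 0, 0], "grip": 0.4},
])

```text
time_s: 28.07
tcp_pos: [431.3, -259.9, 47.4]
tool_rot: [[0.016, 1.0, 0.001], [1.0, -0.016, -0.0], [-0.0, 0.001, -1.0]]
contact_force: [-1.0, -0.2, 2.1]
opening: 50.0
```

>>> step_arm([
  {"dp": [0, 0, 0.05], "delta_rot": [0, 0, 0], "grip": 0.4},
  {"dp": [0, 0, 0], "delta_rot": [0, 0, 0], "grip": 0.65},
  {"dp": [0, 0, 0], "delta_rot": [0, 0, 0], "grip": 0.8},
  {"dp": [0, 0, 0], "delta_rot": [0, 0, 0], "grip": 0.9},
  {"dp": [0, 0, 0], "delta_rot": [0, 0, 0], "grip": 0.9},
  {"dp": [0, 0, -2], "delta_rot": [0, 0, 0], "grip": 0.9},
  {"dp": [0, 0, -6], "delta_rot": [0, 0, 0], "grip": 0.9},
  {"dp": [0, 0, -10], "delta_rot": [0, 0, 0], "grip": 1},
  {"dp": [0, 0, -14], "delta_rot": [0, 0, 0], "grip": 1},
  {"dp": [0, 0, -18], "delta_rot": [0, 0, 0], "grip": 1},
])

```text
time_s: 28.9
tcp_pos: [430.6, -259.4, 228.9]
tool_rot: [[0.016, 1.0, -0.0], [1.0, -0.016, 0.0], [0.0, -0.0, -1.0]]
contact_force: [0.6, 0.3, -0.1]
opening: 91.5
```

>>> step_arm([
  {"dp": [0, 0, -4], "delta_rot": [0, 0, 0], "grip": 1},
  {"dp": [4, 1, -8], "delta_rot": [0, 0, 0], "grip": 1},
  {"dp": [8, 2, -10], "delta_rot": [0, 0, 0], "grip": 1},
  {"dp": [12, 3, -10], "delta_rot": [0, 0, 0], "grip": 1},
  {"dp": [16, 4, -10], "delta_rot": [0, 0, 0], "grip": 1},
  {"dp": [20, 5, -10], "delta_rot": [0, 0, 0], "grip": 1},
  {"dp": [20, 5, -10], "delta_rot": [0, 0, 0], "grip": 1},
  {"dp": [20, 5, -10], "delta_rot": [0, 0, 0], "grip": 1},
  {"dp": [20, 5, -10], "delta_rot": [0, 0, 0], "grip": 1},
])

```text
time_s: 29.65
tcp_pos: [484.2, -59.8, 326.9]
tool_rot: [[0.014, 1.0, -0.0], [1.0, -0.014, -0.0], [-0.0, -0.0, -1.0]]
contact_force: [0.5, -0.4, -0.7]
opening: 91.3
```

```bash
python3 - <<'E'
from h import *
a=grab('scene','s9')[150:380,190:510]; b=grab('side','d9')[165:445,215:475]
a=cv2.resize(a,(460,330),interpolation=cv2.INTER_CUBIC); b=cv2.resize(b,(306,330),interpolation=cv2.INTER_CUBIC)
cv2.imwrite('pics/c9.png',np.hstack([a,b])[:,:,::-1])
# upright-object top/base predicted pixels for check, in crop coordinates
for t,x,y,h,z in [('amber',562,-237,95,4),('white',431,-169,70,4),('pink',566,-328,85,4),('olive',431,-260,110,4),('dark',407,257,85,0),('dropper',547,272,102,0)]:
    for n,o,s in [('scene',(190,150),460/320),('side',(215,165),306/260)]:
        print(t,n,*[((proj(n,(x,y,zz))-o)*s+[460*(n=='side'),0]).round().tolist() for zz in (z+h,z)])
E
```

```text
amber scene [360.0, 166.0] [351.0, 204.0]
amber side [676.0, 184.0] [672.0, 236.0]
white scene [277.0, 201.0] [274.0, 229.0]
white side [573.0, 186.0] [574.0, 222.0]
pink scene [411.0, 196.0] [400.0, 230.0]
pink side [705.0, 232.0] [700.0, 279.0]
olive scene [330.0, 214.0] [320.0, 259.0]
olive side [590.0, 203.0] [591.0, 264.0]
dark scene [86.0, 92.0] [91.0, 125.0]
dark side [507.0, 55.0] [510.0, 92.0]
dropper scene [132.0, 49.0] [135.0, 88.0]
dropper side [573.0, 35.0] [574.0, 79.0]
```

View pics/c9.png

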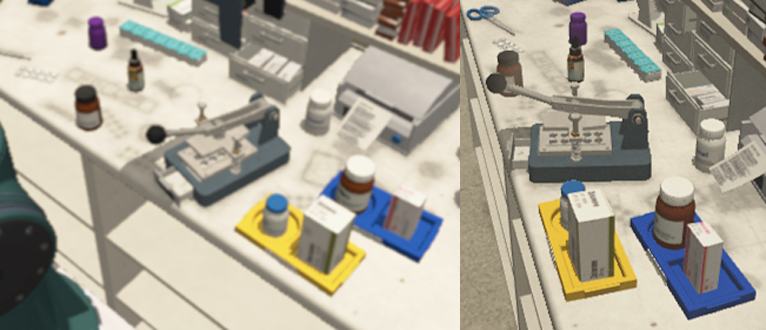

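All four tops and bases lie at or within a few pixels of their predicted positions, upright and in their recesses. Both spares stand where they began, and the gripper is clear. Handing in.

```bash
python3 -c "
from h import *
print(ctrl.sense()['time_s'],sign_off())"
```

```text
the job is handed in; nothing more can be done
29.75 None
```

Both kits are made up and handed in at 29.75 s of the 120 s allowed. `sign_off` reports no verdict, so the result rests on my own checks.

- **Blue tray:** the amber bottle with the white cap is in the well, and the pink-edged carton is in the bay.
- **Yellow tray:** the white bottle with the blue cap is in the well, and the olive-striped carton is in the bay.

**Last checks:** the final scene and side views show all four items upright, with tops and bases within a few pixels of where they should be. The black-capped and dropper bottles look unmoved, and the gripper is open and clear of everything.

**Contact when setting down:** for the amber bottle and both cartons I felt the recess floor before release, at the expected height. The white bottle showed no contact force. I lowered it another 1.5 mm and released it, and the pictures show it standing upright in its well.

**Disagreement:** wrist-camera positions differed from the fixed cameras by about 4–6 mm, mostly towards the wrist camera's own side. I used values in between, which the jaw opening and the recess clearances allowed for.

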